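# Seat a sample-cup cap with the bench capping press

### The job

Slide the carrier with the sample cup fully in under the capping press, then press the black plunger knob down until it is firmly against its stop and hold it there for a second, without ever forcing it. Let the plunger spring back up before you draw the carrier all the way out again by its steel post, with the cap now fully home; leave the other things on the bench alone.

Things in the scene. Friction and masses are not known exactly. Their poses are not given: they have to be found in the camera images.
- press: Fixed bench capping press. Origin: on the bench top straight below the plunger's axis; z up. The carrier slides along its y axis: in = +y, out = -y. Grey base plate 14 mm thick, x -95 to 85, y -243 to 73 mm. White column x -96 to -60, y -22 to 22 mm. A height-set aluminium stage on it carries the carrier's track and a steel stop pillar (14 mm diameter, at x 46 mm, y 0).
- bush (a point): Centre of the top of the steel bush (28 mm diameter) that guides the plunger, 172 mm above the press origin. The white head that carries it overhangs from the column: x -96 to 25, y -22 to 22 mm, 138 to 160 mm up, in the press's axes.
- plunger: Vertical sprung plunger. Origin: centre of the flat top of its round black knob (42 mm diameter, 14 mm thick); up, 212 mm above the press origin. Moves only down. Its lug bottoms hard on the stop pillar after 18 mm, plus or minus 4 mm: the stage's height differs each time, so feel for the stop. Springs back when let go. Not to be pressed unless the carrier is fully in.
- foot (a point): Centre of the underside of the plunger's rubber foot, 100 mm below its knob's top. Pressing takes 3.5 N at first and 0.25 N more per mm; over the last 6 mm the foot pushes the cap too, 4 N more, so about 12 N reaches the stop. Firmly on the stop means over 14 N on the knob (16 to 24 N is right), held a second; over 30 N at any moment damages it.
- carrier (a joint): Travel of the grey carrier on its track, m: 0 = fully out, 0.085 = fully in against its end stop, cup under the plunger. Starts nearly out; slides with about 2 N and stays where left. Upright steel post at its outer end: axis at x 0, y -0.215 + this value in the press's axes; 16 mm diameter (its top 5 mm a 20 mm disc), 46 mm tall above the carrier plate, top 96 to 104 mm above the bench.
- cap (a joint): How far the cap (white, ribbed, 44 mm diameter, 13 mm high) has been pushed down on the 40 mm white sample cup, m: 0 = standing proud, about 0.006 = fully home, as a full stroke of the plunger to its stop leaves it. It stays where it was pushed.
- jar: Bystander: amber glass jar, 60 mm diameter, 75 mm high; origin at its base centre.
- dish: Bystander: shallow glass dish, 90 mm diameter, 18 mm high; origin at its base centre.
- driver: Bystander: screwdriver 170 mm long, lying on the bench; origin near its middle, underneath.
- flask: Bystander: white plastic bottle, 60 mm diameter, 140 mm high; origin at its base centre.

How it is judged:
By the outcome, as a careful person would: the job done as asked, in the order asked, and still so for the second after the job is handed in, with the robot touching nothing.
It also fails if it takes over 72 s, if anything falls off the work surface, if the arm or the gripper's body presses on something with over 40 N, if the wrist force passes 120 N, or if a joint passes its speed limit or range.

### The arm

A 6-joint arm with a two-finger parallel gripper is mounted at the origin on the work surface. World frame = base frame: x ahead of the robot, y to its left, z up, the work surface at z = 0. Lengths are in m, angles in rad, forces in N, time in s.
With the tool pointing down it reaches from about 0.35 to 0.775 m from the base axis. Payload 7.3 kg.
Tool frame: the origin (TCP) lies on the centre line of the jaws, within the pads' length; the fingertips stand tip_reach ahead of it and the grasp point (between the pads) lies 6 mm ahead of it (tip_reach is the distance from the TCP to the fingertips, in m); x points along the fingers, y is the direction in which the jaws open and shut, and the axes are right-handed (so a half turn about x gives the same grasp; the last joint's range is limited). The gripper opens to 92 mm and grips with 3 to 60 N. Pads are 19 mm wide; open, the fingers measure 130 mm over their backs; the gripper's body (75 mm by 190 mm) begins 47 mm behind the grasp point.
Start: joints at [1.146, 0.342, 1.524, -0, 1.275, -0.146], TCP at [0.144, 0.505, 0.252] pointing down, gripper open.
Joint ranges: [-2.53, 2.53], [-0.77, 2.02], [0.04, 2.7], [-1, 4.14], [0.28, 2.66], [-3.11, 3.11]. Speed limits (rad/s): [2.57, 2.57, 3.14, 3.14, 3.14, 3.14].

### API

Orientations are given as [roll, pitch, yaw] about the fixed x, y, z axes, in that order (R = Rz(yaw) Ry(pitch) Rx(roll)).
In Python, from cell import observe, read_camera, get_calibration, hand_in, tip_reach gives the robot as it stands. The module is installed in compiled form; this text tells all that it offers.
- The arm moves only by the shell command python3 -m crank 'ROWS' [FORCE]. ROWS is JSON, a list of rows, each an object of numbers: "fingers": the opening, from -1 (shut) to 1 (fully open); "tx", "ty", "tz": the shift along the tool's x, y, z in units of 40 mm (1.0 is 40 mm); "roll": the turn about the tool's x in units of 10 degrees (1.0 is 10 degrees). In form: [{"fingers": .., "tx": .., "ty": .., "tz": .., "roll": ..}, ...]. A call has exactly 8 rows; each row is the pose to reach, as a shift and turn from the pose commanded when the call began, along the tool's axes at that moment; what a row does not reach only later rows make up. A row lasts 1/8 s, in which the tool goes at most 62.5 mm and 10.7 degrees, less where a joint would pass 70% of its speed; a pose out of reach is approached as far as the arm can. A call with a gripper value outside its range is refused whole. The fingers move at their own pace and stop on an object; FORCE is the grip in N (left out, the last holds). Time passes only in rows, so rows that repeat a pose let the fingers close, or fill a call up. It gives the time, the measured TCP pose, the force and the opening at its end, in the units of the state.
- observe(): the state, without advancing time (a new reading comes with each control period).
- read_camera(name): name is "scene" or "top" or "wrist"; returns (picture, depth): 480x640x3 uint8, red, green, blue; 480x640 float32, m along the optical axis (not along the pixel's ray), 0 where there is no reading.
- get_calibration(name): a dict with "vertical_fov" (degrees; the focal length in pixels is half the picture's height over the tangent of half this angle, whatever the lens; pixels are square), "cx", "cy" (the principal point, pixels), "pose" (4x4, takes a point from camera to world coordinates); the wrist camera has in their place "T_tool_cam" (4x4, takes a point from camera to tool coordinates, whose origin is the TCP and whose axes are the tool frame's). Camera axes: x right, y down, z forward; pixel columns grow to the right and rows downward; lengths in m; the calibration is good to about 2 mm. A picture is of the moment at which its call begins: read the wrist's pose just before it. get_calibration takes no time and is no camera call.
- hand_in(): hands the job in, once; it reports no verdict.
The state is a dict: "time": time; "qpos": joint angles; "qvel": joint speeds; "joint_efforts": joint torques, N m; "tool_pos": TCP position; "tool_rot": TCP orientation; "contact_force": force on the tool from outside, world axes, zero at the start; "torque": the same for the moment, N m; "opening": finger opening in m.
Only numpy, scipy, OpenCV 4.12 (cv2) and the standard library are available. Lean on these libraries where they do the work, as an engineer would, in place of code of your own. Each camera call takes 0.05 s, during which the arm holds its last target. There are 200 camera calls.

## Working session

There is one attempt and no reset: what is moved stays moved. The work goes in short steps, Python scripts to look and compute and a shell command to move; the robot and the scene stay as the last step left them, time stands still between calls to the robot, and variables do not carry over. Pictures are saved under pics/ and viewed, about 8 in all and at most 12, crops included, and the job is handed in when it is done.

```bash
mkdir -p pics; cat > h.py <<'E'
import numpy as np, cv2
from cell import *
from scipy.spatial.transform import Rotation as R
def snap(name,fn=None):
    s=observe(); im,d=read_camera(name); c=get_calibration(name)
    if name=='wrist':
        T=np.eye(4); T[:3,:3]=R.from_euler('xyz',s['tool_rot']).as_matrix(); T[:3,3]=s['tool_pos']
        P=T@np.array(c['T_tool_cam'])
    else: P=np.array(c['pose'])
    f=240/np.tan(np.radians(c['vertical_fov'])/2)
    if fn: cv2.imwrite('pics/'+fn,im[:,:,::-1])
    return im,d,P,f,c['cx'],c['cy']
def world(d,P,f,cx,cy):
    v,u=np.mgrid[:480,:640]
    p=np.stack([(u-cx)/f*d,(v-cy)/f*d,d],-1)
    return p@P[:3,:3].T+P[:3,3]
def onplane(u,v,z,P,f,cx,cy):
    r=P[:3,:3]@np.array([(u-cx)/f,(v-cy)/f,1.]); t=(z-P[2,3])/r[2]; return P[:3,3]+t*r
def proj(p,P,f,cx,cy):
    q=P[:3,:3].T@(np.array(p)-P[:3,3]); return np.array([cx+f*q[0]/q[2],cy+f*q[1]/q[2]])
E
python3 - <<'E'
from h import *
print(observe(), tip_reach)
for n in ['top','scene']:
    im,d,P,f,cx,cy=snap(n,n+'0.png'); print(n,f,cx,cy,P.round(3).tolist(),(d>0).mean()); np.savez(n+'0.npz',im=im,d=d)
E
```

```text
{'time': 0.0, 'qpos': array([ 1.14600390e+00,  3.42720382e-01,  1.52504402e+00,  6.77783602e-06,
        1.27538920e+00, -1.45988636e-01]), 'qvel': array([-0.00014842, -0.0010916 , -0.00036969,  0.00056717,  0.00080208,
       -0.00168315]), 'joint_efforts': array([-4.57344740e-04, -4.31244314e+01, -2.44219261e+01,  7.15784915e-02,
        5.61089139e-02, -1.42144786e-04]), 'tool_pos': array([0.14429646, 0.50438715, 0.25103672]), 'tool_rot': array([-1.72093699,  1.56923536, -1.99974276]), 'contact_force': array([-0.459494  ,  1.36110368,  0.1883953 ]), 'torque': array([ 0.03616818,  0.06429723, -0.0017546 ]), 'opening': 0.09187666173263094} 0.025
top 487.34318500668286 323.6079532800195 235.18754900898637 [[-0.029, -0.988, 0.154, 0.423], [-0.999, 0.033, 0.027, -0.053], [-0.031, -0.153, -0.988, 1.264], [0.0, 0.0, 0.0, 1.0]] 0.9958919270833333
scene 539.6055683354002 312.5738450610891 241.20421816051106 [[0.502, 0.562, -0.657, 1.498], [0.865, -0.328, 0.38, -0.56], [-0.002, -0.759, -0.651, 1.057], [0.0, 0.0, 0.0, 1.0]] 0.995322265625
```

View pics/top0.png

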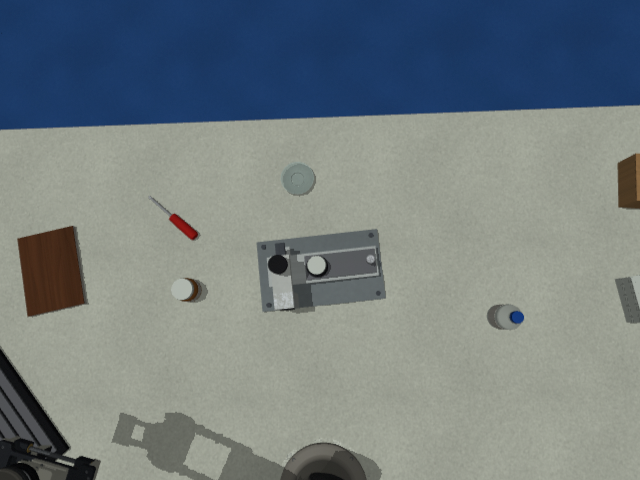

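View pics/scene0.png

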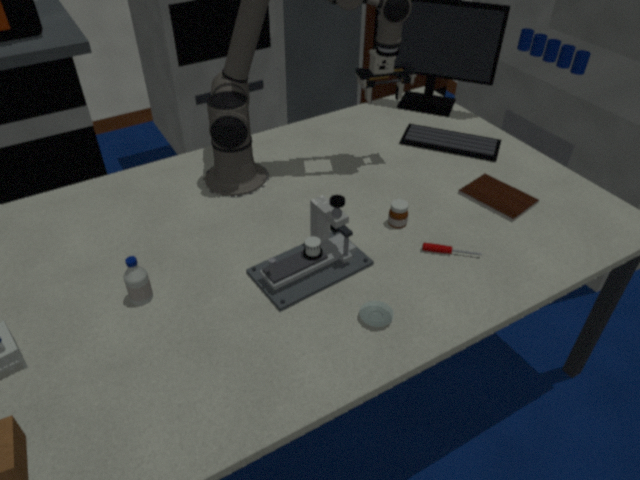

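```bash
python3 - <<'E'
from h import *
for n in ['top','scene']:
    Z=np.load(n+'0.npz'); im,d=Z['im'],Z['d']; c=get_calibration(n); P=np.array(c['pose']); f=240/np.tan(np.radians(c['vertical_fov'])/2)
    W=world(d,P,f,c['cx'],c['cy'])
    roi=(W[...,0]>.25)&(W[...,0]<.55)&(W[...,1]>-.25)&(W[...,1]<.2)
    dark=im.max(-1)<50
    def rep(nm,m):
        k,l,st,ce=cv2.connectedComponentsWithStats(m.astype(np.uint8))
        for i in range(1,k):
            if st[i,4]>=12:
                w=W[l==i]; print(n,nm,ce[i].round(1),st[i,4],np.median(w,0).round(4),w.min(0).round(3),w.max(0).round(3))
    rep('knob',roi&(W[...,2]>.195)&(W[...,2]<.235))
    rep('z90-112',roi&(W[...,2]>.088)&(W[...,2]<.112))
    rep('head',roi&(W[...,2]>.15)&(W[...,2]<.18))
    m=roi&(W[...,2]>.008)&(W[...,2]<.1)
    cs,_=cv2.findContours(m.astype(np.uint8),0,2); ct=max(cs,key=cv2.contourArea)
    m2=roi&(W[...,2]>.008)&(W[...,2]<.019)&(np.arange(640)[None]>0)
    k,l,st,ce=cv2.connectedComponentsWithStats(m2.astype(np.uint8)); i=1+st[1:,4].argmax()
    r=cv2.minAreaRect(W[l==i][:,:2].astype(np.float32)); print(r, cv2.boxPoints(r).round(4).tolist(), np.median(W[l==i][:,2]))
E
```

```text
top knob [277.3 264.3] 308 [0.5266 0.0784 0.2117] [0.506 0.058 0.196] [0.547 0.099 0.216]
top z90-112 [370.1 259.2] 54 [ 0.5425 -0.1305  0.1034] [ 0.533 -0.14   0.098] [ 0.55  -0.121  0.11 ]
top z90-112 [316.  265.4] 261 [ 0.532  -0.001   0.1035] [ 0.511 -0.023  0.092] [0.55  0.021 0.111]
top head [282.6 288.9] 767 [0.4745 0.0723 0.1599] [0.431 0.05  0.15 ] [0.55  0.1   0.167]
((0.49059635400772095, -0.0514192134141922), (0.09926262497901917, 0.23105737566947937), 4.928395748138428) [[0.4311999976634979, 0.05939999967813492], [0.4510999917984009, -0.17080000042915344], [0.550000011920929, -0.1623000055551529], [0.5300999879837036, 0.06790000200271606]] 0.013994405703063761
scene knob [336.5 200.9] 173 [0.5326 0.0718 0.2097] [0.504 0.052 0.196] [0.55  0.095 0.214]
scene z90-112 [316.9 220.3] 101 [0.4648 0.0501 0.1007] [0.428 0.044 0.089] [0.475 0.08  0.112]
scene z90-112 [311.1 241.9] 143 [ 0.5334 -0.0071  0.1015] [ 0.512 -0.027  0.088] [0.549 0.018 0.106]
scene z90-112 [270.7 260.4] 33 [ 0.545  -0.1354  0.1009] [ 0.534 -0.144  0.089] [ 0.549 -0.124  0.105]
scene head [327.4 208.9] 442 [0.4937 0.0657 0.159 ] [0.426 0.044 0.15 ] [0.55  0.1   0.178]
((0.4973910450935364, -0.1371888518333435), (0.10340968519449234, 0.06932278722524643), 2.723215341567993) [[0.4440999925136566, -0.10499999672174454], [0.4474000036716461, -0.17430000007152557], [0.5507000088691711, -0.16940000653266907], [0.5473999977111816, -0.10010000318288803]] 0.01254963847329349
```

```bash
cat >> h.py <<'E'
def toolmove(p, grasp_off=0.0, yawx=None):
    """print shift in units to bring TCP to p; roll to align tool y with direction yawx (rad in world)"""
    s=observe(); M=R.from_euler('xyz',s['tool_rot']).as_matrix()
    dlt=M.T@(np.array(p)-s['tool_pos'])/0.04
    print('t',round(s['time'],2),'pos',s['tool_pos'].round(4),'F',s['contact_force'].round(2),'open',round(s['opening'],4),'x',M[:,0].round(3),'y',M[:,1].round(3))
    print('units',dlt.round(3))
    if yawx is not None:
        a=np.arctan2(M[:,2]@[np.cos(yawx),np.sin(yawx),0],M[:,1]@[np.cos(yawx),np.sin(yawx),0])
        a=(a+np.pi/2)%np.pi-np.pi/2
        print('roll units',np.degrees(a)/10)
E
python3 - <<'E'
from h import *
Z=np.load('top0.npz'); im,d=Z['im'],Z['d']; c=get_calibration('top'); P=np.array(c['pose']); f=240/np.tan(np.radians(c['vertical_fov'])/2)
W=world(d,P,f,c['cx'],c['cy'])
for nm,(x0,x1,y0,y1,z0,z1) in dict(post=(.5,.6,-.17,-.1,.092,.115),cap=(.49,.58,-.04,.04,.09,.115),knob=(.49,.58,.04,.12,.2,.225),base=(.4,.65,-.25,.2,.008,.019)).items():
    m=(W[...,0]>x0)&(W[...,0]<x1)&(W[...,1]>y0)&(W[...,1]<y1)&(W[...,2]>z0)&(W[...,2]<z1)
    w=W[m]; r=cv2.minAreaRect(w[:,:2].astype(np.float32)); print(nm,w.mean(0).round(4),np.median(w,0).round(4),w.min(0).round(3),w.max(0).round(3),r)
toolmove([.5425,-.131,.18],yawx=np.radians(4.5)); print(observe()['qpos'])
E
```

```text
post [ 0.5429 -0.1304  0.1036] [ 0.5428 -0.1305  0.1033] [ 0.533 -0.14   0.098] [ 0.553 -0.121  0.11 ] ((0.5436897277832031, -0.1303287148475647), (0.018558956682682037, 0.018409378826618195), 43.68333053588867)
cap [ 0.5326 -0.0011  0.1034] [ 0.5326 -0.001   0.1035] [ 0.511 -0.023  0.092] [0.555 0.021 0.111] ((0.5327408909797668, -0.0010517165064811707), (0.043688252568244934, 0.04309898614883423), 11.925546646118164)
knob [0.5266 0.0782 0.2116] [0.5266 0.0785 0.2118] [0.506 0.058 0.202] [0.547 0.099 0.216] ((0.5263623595237732, 0.07809138298034668), (0.0411478653550148, 0.04065113142132759), 88.742431640625)
base [ 0.5264 -0.0174  0.0139] [ 0.4991 -0.026   0.014 ] [ 0.427 -0.202  0.008] [0.647 0.157 0.019] ((0.5310577750205994, -0.028604567050933838), (0.19086147844791412, 0.36879366636276245), 6.671595096588135)
t 0.1 pos [0.1443 0.5044 0.2511] F [ 0.62  0.71 -0.17] open 0.0914 x [-0.001 -0.001 -1.   ] y [ 0.275  0.961 -0.001]
units [  1.792 -12.531  13.942]
roll units 6.9526013239131235
[ 1.14599555e+00  3.42653506e-01  1.52490006e+00  5.21432292e-07
  1.27536253e+00 -1.46001896e-01]
```

```bash
python3 -m crank '[{"fingers":0,"tx":0,"ty":-1.5,"tz":1.7,"roll":1},{"fingers":0,"tx":0,"ty":-3,"tz":3.4,"roll":2},{"fingers":0,"tx":0,"ty":-4.5,"tz":5,"roll":3},{"fingers":0,"tx":0,"ty":-6,"tz":6.7,"roll":4},{"fingers":0,"tx":0,"ty":-7.5,"tz":8.3,"roll":5},{"fingers":0,"tx":0,"ty":-9,"tz":10,"roll":6},{"fingers":0,"tx":0,"ty":-10.5,"tz":11.7,"roll":6.95},{"fingers":0,"tx":0,"ty":-12,"tz":13.35,"roll":6.95}]'
python3 - <<'E'
from h import *
toolmove([.5425,-.131,.2],yawx=np.radians(4.5))
E
```

```text
time: 1.1
tool_pos: [0.4107, 0.0792, 0.2517]
tool_rot: [2.494, 1.57, 1.0]
contact_force: [0.6, 1.0, -0.1]
opening: 0.0455
t 1.1 pos [0.4107 0.0792 0.2517] F [ 0.63  0.96 -0.07] open 0.0455 x [ 0.  0. -1.] y [0.997 0.077 0.   ]
units [1.291 2.882 5.492]
roll units -0.009491813126757356
```

```bash
python3 -m crank '[{"fingers":0,"tx":0,"ty":0.7,"tz":1.4,"roll":0},{"fingers":0,"tx":0,"ty":1.4,"tz":2.8,"roll":0},{"fingers":0,"tx":0,"ty":2.1,"tz":4.1,"roll":0},{"fingers":0,"tx":0,"ty":2.88,"tz":5.49,"roll":0},{"fingers":0,"tx":0.6,"ty":2.88,"tz":5.49,"roll":0},{"fingers":0,"tx":1.2,"ty":2.88,"tz":5.49,"roll":0},{"fingers":0,"tx":1.2,"ty":2.88,"tz":5.49,"roll":0},{"fingers":0,"tx":1.2,"ty":2.88,"tz":5.49,"roll":0}]'
python3 - <<'E'
from h import *
toolmove([.5425,-.131,.082],yawx=np.radians(4.5))
im,d,P,f,cx,cy=snap('wrist','w1.png'); print(observe()['time'],f,cx,cy)
print(proj([.5425,-.131,.1],P,f,cx,cy))
W=world(d,P,f,cx,cy)
m=(np.abs(W[...,0]-.5425)<.03)&(np.abs(W[...,1]+.131)<.03)&(W[...,2]>.085)&(W[...,2]<.12)
w=W[m]; print(m.sum(), np.median(w,0),w.min(0),w.max(0))
q=observe()['tool_pos']
# heights along press-x line through post & at dy
for dx in np.arange(-.07,.075,.01):
    k=np.hypot(W[...,0]-(.5425+dx),W[...,1]+.131-.078*-dx*-1)<.004
    print(round(dx,3),k.sum(),np.round(np.median(W[...,2][k]),4) if k.any() else None)
E
```

```text
time: 2.1
tool_pos: [0.5425, -0.1287, 0.2045]
tool_rot: [1.208, 1.57, -0.284]
contact_force: [0.8, 0.7, 0.2]
opening: 0.0461
t 2.1 pos [ 0.5425 -0.1287  0.2045] F [0.8  0.69 0.22] open 0.0461 x [ 0.001 -0.    -1.   ] y [0.997 0.079 0.001]
units [ 3.062 -0.007  0.056]
roll units 0.0038348747454641577
2.15 331.14653075276095 318.08913781592645 237.53586489707158
[318.99363873 250.70204546]
604 [ 0.54486456 -0.12769315  0.10316214] [ 0.53535964 -0.13913512  0.08501255] [ 0.55463853 -0.1187238   0.10556356]
-0.07 48 0.014
-0.06 45 0.0138
-0.05 44 0.0141
-0.04 35 0.0139
-0.03 51 0.0475
-0.02 127 0.1814
-0.01 64 0.0574
0.0 85 0.1032
0.01 94 0.103
0.02 180 0.1878
0.03 61 0.0571
0.04 139 0.2688
0.05 158 0.2686
0.06 51 0.0136
0.07 49 0.0139
```

View pics/w1.png

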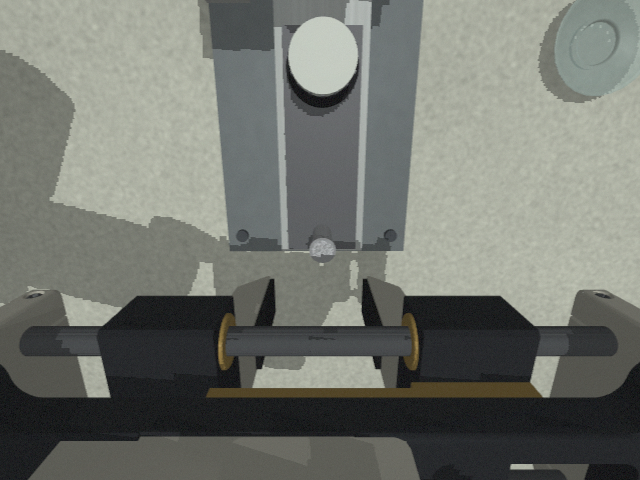

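The wrist view shows the post at pixel (322, 250), between the open jaws (finger tips around columns 250 and 385). The dish is clear at the top right and the cap is at (322, 55).

```bash
python3 -m crank '[{"fingers":0,"tx":1,"ty":0.03,"tz":0.02,"roll":0},{"fingers":0,"tx":2,"ty":0.03,"tz":0.02,"roll":0},{"fingers":0,"tx":2.5,"ty":0.03,"tz":0.02,"roll":0},{"fingers":0,"tx":2.86,"ty":0.03,"tz":0.02,"roll":0},{"fingers":0,"tx":2.86,"ty":0.03,"tz":0.02,"roll":0},{"fingers":-0.5,"tx":2.86,"ty":0.03,"tz":0.02,"roll":0},{"fingers":-1,"tx":2.86,"ty":0.03,"tz":0.02,"roll":0},{"fingers":-1,"tx":2.86,"ty":0.03,"tz":0.02,"roll":0}]' 10
python3 - <<'E'
from h import *
toolmove([.5435,-.129,.09]); snap('scene','s1.png'); im,d,P,f,cx,cy=snap('wrist','w2.png')
E
```

```text
time: 3.15
tool_pos: [0.5448, -0.1295, 0.0902]
tool_rot: [1.333, 1.567, -0.159]
contact_force: [14.2, 2.5, -4.1]
opening: 0.0204
t 3.15 pos [ 0.5448 -0.1295  0.0902] F [14.2   2.47 -4.06] open 0.0204 x [ 0.004 -0.001 -1.   ] y [0.997 0.079 0.004]
units [ 0.004 -0.031 -0.016]
```

View pics/w2.png

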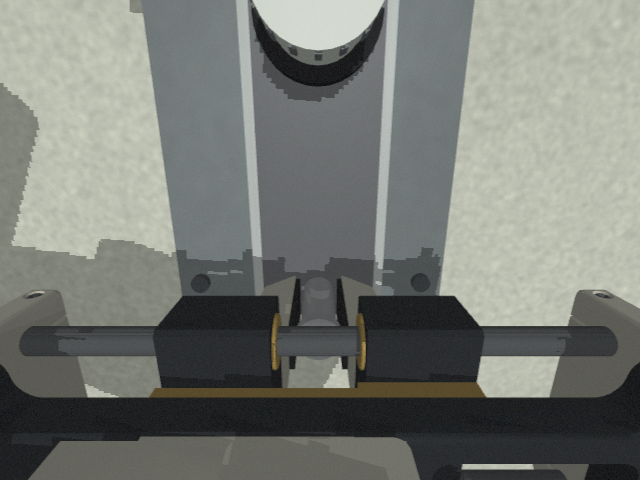

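Post gripped at (318, 290), on its 20 mm disc. The 14 N sideways reading means the jaws sit 1–2 mm short in press x, so I'll shift that way while sliding in.

```bash
python3 -m crank '[{"fingers":-1,"tx":0,"ty":0.04,"tz":0,"roll":0},{"fingers":-1,"tx":0,"ty":0.04,"tz":-0.2,"roll":0},{"fingers":-1,"tx":0,"ty":0.04,"tz":-0.5,"roll":0},{"fingers":-1,"tx":0,"ty":0.04,"tz":-0.8,"roll":0},{"fingers":-1,"tx":0,"ty":0.04,"tz":-1.1,"roll":0},{"fingers":-1,"tx":0,"ty":0.04,"tz":-1.4,"roll":0},{"fingers":-1,"tx":0,"ty":0.04,"tz":-1.7,"roll":0},{"fingers":-1,"tx":0,"ty":0.04,"tz":-1.8,"roll":0}]'
```

```text
time: 4.25
tool_pos: [0.5398, -0.0563, 0.09]
tool_rot: [1.366, 1.569, -0.124]
contact_force: [1.7, -2.3, 5.2]
opening: 0.0191
```

```bash
python3 -m crank '[{"fingers":-1,"tx":0,"ty":0,"tz":-0.03,"roll":0},{"fingers":-1,"tx":0,"ty":0,"tz":-0.06,"roll":0},{"fingers":-1,"tx":0,"ty":0,"tz":-0.09,"roll":0},{"fingers":-1,"tx":0,"ty":0,"tz":-0.11,"roll":0},{"fingers":-1,"tx":0,"ty":0,"tz":-0.13,"roll":0},{"fingers":-1,"tx":0,"ty":0,"tz":-0.14,"roll":0},{"fingers":-1,"tx":0,"ty":0,"tz":-0.15,"roll":0},{"fingers":-1,"tx":0,"ty":0,"tz":-0.15,"roll":0}]'
```

```text
time: 5.25
tool_pos: [0.5394, -0.0509, 0.09]
tool_rot: [1.357, 1.569, -0.134]
contact_force: [2.5, -1.1, 5.8]
opening: 0.0189
```

```bash
python3 -m crank '[{"fingers":-1,"tx":0,"ty":0,"tz":-0.02,"roll":0},{"fingers":-1,"tx":0,"ty":0,"tz":-0.04,"roll":0},{"fingers":-1,"tx":0,"ty":0,"tz":-0.06,"roll":0},{"fingers":-1,"tx":0,"ty":0,"tz":-0.08,"roll":0},{"fingers":-1,"tx":0,"ty":0,"tz":-0.1,"roll":0},{"fingers":-1,"tx":0,"ty":0,"tz":-0.1,"roll":0},{"fingers":-1,"tx":0,"ty":0,"tz":-0.1,"roll":0},{"fingers":-1,"tx":0,"ty":0,"tz":-0.1,"roll":0}]'
```

```text
time: 6.25
tool_pos: [0.5393, -0.0493, 0.09]
tool_rot: [0.517, 1.566, -0.974]
contact_force: [2.3, -12.5, 4.4]
opening: 0.0188
```

```bash
python3 -m crank '[{"fingers":-0.1,"tx":0,"ty":0,"tz":0.03,"roll":0},{"fingers":-0.1,"tx":0,"ty":0,"tz":0.06,"roll":0},{"fingers":-0.1,"tx":0,"ty":0,"tz":0.06,"roll":0},{"fingers":-0.1,"tx":-1,"ty":0,"tz":0.06,"roll":0},{"fingers":-0.1,"tx":-2,"ty":0,"tz":0.06,"roll":0},{"fingers":-0.1,"tx":-3,"ty":0,"tz":0.06,"roll":0},{"fingers":-0.5,"tx":-4.2,"ty":0,"tz":0.06,"roll":0},{"fingers":-1,"tx":-4.2,"ty":0,"tz":0.06,"roll":0}]'
python3 - <<'E'
from h import *
toolmove([.5265,.078,.258],yawx=np.radians(4.5))
im,d,P,f,cx,cy=snap('top','t2.png'); W=world(d,P,f,cx,cy)
im,d,P,f,cx,cy=snap('wrist','w3.png'); V=world(d,P,f,cx,cy)
for n,W in (('top',W),('wrist',V)):
  for nm,(x,y,z0,z1) in dict(post=(.537,-.052,.092,.115),knob=(.527,.078,.2,.225)).items():
    m=(np.abs(W[...,0]-x)<.03)&(np.abs(W[...,1]-y)<.03)&(W[...,2]>z0)&(W[...,2]<z1); w=W[m]
    if len(w): print(n,nm,m.sum(),w.mean(0).round(4),w.min(0).round(3),w.max(0).round(3))
E
```

```text
time: 7.25
tool_pos: [0.5402, -0.0498, 0.261]
tool_rot: [1.306, 1.563, -0.185]
contact_force: [-0.4, -0.6, -0.0]
opening: 0.0258
t 7.25 pos [ 0.5402 -0.0498  0.261 ] F [-0.42 -0.63 -0.02] open 0.0258 x [ 0.007 -0.001 -1.   ] y [0.997 0.079 0.007]
units [ 0.069 -0.089 -3.213]
roll units 0.005239084767273878
top knob 262 [0.5271 0.0808 0.2118] [0.506 0.063 0.203] [0.548 0.099 0.217]
wrist post 393 [ 0.5387 -0.0487  0.1032] [ 0.529 -0.059  0.097] [ 0.549 -0.039  0.106]
wrist knob 5941 [0.5286 0.077  0.2115] [0.508 0.059 0.2  ] [0.549 0.093 0.214]
```

View pics/w3.png

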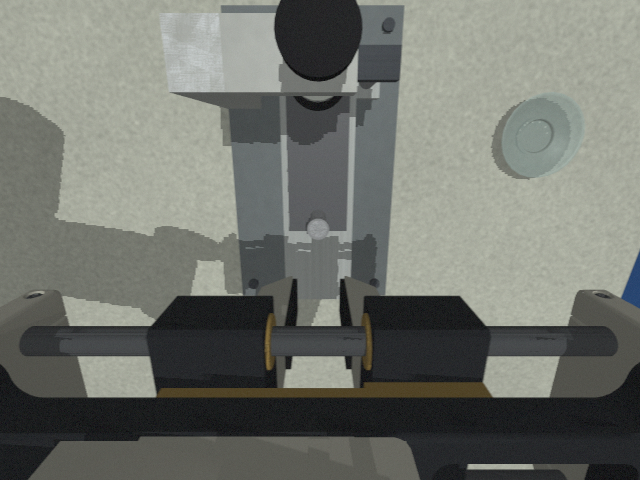

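Post at (318, 228), drawn well in. The cup is now beneath the head, and the knob is at (318, 25). Next I move over the knob with the jaws shut.

```bash
python3 -m crank '[{"fingers":-1,"tx":0,"ty":-0.02,"tz":-0.9,"roll":0},{"fingers":-1,"tx":0,"ty":-0.04,"tz":-1.9,"roll":0},{"fingers":-1,"tx":0,"ty":-0.065,"tz":-2.8,"roll":0},{"fingers":-1,"tx":0,"ty":-0.065,"tz":-3.21,"roll":0},{"fingers":-1,"tx":0,"ty":-0.065,"tz":-3.21,"roll":0},{"fingers":-1,"tx":0.2,"ty":-0.065,"tz":-3.21,"roll":0},{"fingers":-1,"tx":0.35,"ty":-0.065,"tz":-3.21,"roll":0},{"fingers":-1,"tx":0.35,"ty":-0.065,"tz":-3.21,"roll":0}]' 20
python3 - <<'E'
from h import *
toolmove([.5275,.078,.237],yawx=np.radians(4.5))
E
```

```text
time: 8.35
tool_pos: [0.5258, 0.0771, 0.2424]
tool_rot: [-1.648, 1.569, -3.141]
contact_force: [-0.1, 0.4, 0.1]
opening: 0.0004
t 8.35 pos [0.5258 0.0771 0.2424] F [-0.11  0.37  0.1 ] open 0.0004 x [-0.002 -0.    -1.   ] y [ 0.997  0.078 -0.002]
units [ 0.136  0.045 -0.02 ]
roll units -0.004166925156711144
```

```bash
python3 -m crank '[{"fingers":-1,"tx":0.05,"ty":0.03,"tz":-0.01,"roll":0},{"fingers":-1,"tx":0.1,"ty":0.03,"tz":-0.01,"roll":0},{"fingers":-1,"tx":0.15,"ty":0.03,"tz":-0.01,"roll":0},{"fingers":-1,"tx":0.2,"ty":0.03,"tz":-0.01,"roll":0},{"fingers":-1,"tx":0.25,"ty":0.03,"tz":-0.01,"roll":0},{"fingers":-1,"tx":0.3,"ty":0.03,"tz":-0.01,"roll":0},{"fingers":-1,"tx":0.35,"ty":0.03,"tz":-0.01,"roll":0},{"fingers":-1,"tx":0.35,"ty":0.03,"tz":-0.01,"roll":0}]'
```

```text
time: 9.35
tool_pos: [0.5273, 0.0783, 0.2294]
tool_rot: [1.67, 1.57, 0.178]
contact_force: [-0.8, -0.1, 5.3]
opening: 0.0003
```

```bash
python3 -m crank '[{"fingers":-1,"tx":0.02,"ty":0,"tz":0,"roll":0},{"fingers":-1,"tx":0.04,"ty":0,"tz":0,"roll":0},{"fingers":-1,"tx":0.06,"ty":0,"tz":0,"roll":0},{"fingers":-1,"tx":0.08,"ty":0,"tz":0,"roll":0},{"fingers":-1,"tx":0.1,"ty":0,"tz":0,"roll":0},{"fingers":-1,"tx":0.12,"ty":0,"tz":0,"roll":0},{"fingers":-1,"tx":0.13,"ty":0,"tz":0,"roll":0},{"fingers":-1,"tx":0.13,"ty":0,"tz":0,"roll":0}]'
```

```text
time: 10.35
tool_pos: [0.5273, 0.0784, 0.2251]
tool_rot: [1.497, 1.57, 0.005]
contact_force: [-2.8, -0.8, 10.1]
opening: 0.0003
```

```bash
python3 -m crank '[{"fingers":-1,"tx":0.01,"ty":0,"tz":0,"roll":0},{"fingers":-1,"tx":0.02,"ty":0,"tz":0,"roll":0},{"fingers":-1,"tx":0.03,"ty":0,"tz":0,"roll":0},{"fingers":-1,"tx":0.04,"ty":0,"tz":0,"roll":0},{"fingers":-1,"tx":0.05,"ty":0,"tz":0,"roll":0},{"fingers":-1,"tx":0.05,"ty":0,"tz":0,"roll":0},{"fingers":-1,"tx":0.05,"ty":0,"tz":0,"roll":0},{"fingers":-1,"tx":0.05,"ty":0,"tz":0,"roll":0}]'
```

```text
time: 11.35
tool_pos: [0.5273, 0.0784, 0.2231]
tool_rot: [1.496, 1.57, 0.004]
contact_force: [-3.4, -0.7, 10.9]
opening: 0.0006
```

```bash
python3 -m crank '[{"fingers":-1,"tx":0.01,"ty":0,"tz":0,"roll":0},{"fingers":-1,"tx":0.02,"ty":0,"tz":0,"roll":0},{"fingers":-1,"tx":0.03,"ty":0,"tz":0,"roll":0},{"fingers":-1,"tx":0.03,"ty":0,"tz":0,"roll":0},{"fingers":-1,"tx":0.03,"ty":0,"tz":0,"roll":0},{"fingers":-1,"tx":0.03,"ty":0,"tz":0,"roll":0},{"fingers":-1,"tx":0.03,"ty":0,"tz":0,"roll":0},{"fingers":-1,"tx":0.03,"ty":0,"tz":0,"roll":0}]'
```

```text
time: 12.35
tool_pos: [0.5273, 0.0783, 0.2227]
tool_rot: [1.477, 1.569, -0.014]
contact_force: [-6.1, -0.6, 15.7]
opening: 0.0003
```

Stop felt at about 14.3 mm (force jumped to 15.7 N with almost no motion). I'll go up to about 19 N and hold.

```bash
python3 -m crank '[{"fingers":-1,"tx":0.008,"ty":0,"tz":0,"roll":0},{"fingers":-1,"tx":0.015,"ty":0,"tz":0,"roll":0},{"fingers":-1,"tx":0.015,"ty":0,"tz":0,"roll":0},{"fingers":-1,"tx":0.015,"ty":0,"tz":0,"roll":0},{"fingers":-1,"tx":0.015,"ty":0,"tz":0,"roll":0},{"fingers":-1,"tx":0.015,"ty":0,"tz":0,"roll":0},{"fingers":-1,"tx":0.015,"ty":0,"tz":0,"roll":0},{"fingers":-1,"tx":0.015,"ty":0,"tz":0,"roll":0}]'
```

```text
time: 13.35
tool_pos: [0.5273, 0.0784, 0.2227]
tool_rot: [1.464, 1.568, -0.027]
contact_force: [-7.1, -1.3, 19.2]
opening: 0.0007
```

```bash
python3 -m crank '[{"fingers":-1,"tx":0.0,"ty":0,"tz":0,"roll":0},{"fingers":-1,"tx":0.0,"ty":0,"tz":0,"roll":0},{"fingers":-1,"tx":0.0,"ty":0,"tz":0,"roll":0},{"fingers":-1,"tx":0.0,"ty":0,"tz":0,"roll":0},{"fingers":-1,"tx":0,"ty":0,"tz":0,"roll":0},{"fingers":-1,"tx":0,"ty":0,"tz":0,"roll":0},{"fingers":-1,"tx":0,"ty":0,"tz":0,"roll":0},{"fingers":-1,"tx":0,"ty":0,"tz":0,"roll":0}]'
```

```text
time: 14.35
tool_pos: [0.5273, 0.0784, 0.2227]
tool_rot: [1.462, 1.568, -0.03]
contact_force: [-6.7, -0.8, 19.7]
opening: 0.0009
```

Held at about 19.5 N for over a second with z fixed at 0.2227. Next: lift off slowly, then go back above the post with the jaws open.

```bash
python3 -m crank '[{"fingers":-1,"tx":-0.1,"ty":0,"tz":0,"roll":0},{"fingers":-1,"tx":-0.2,"ty":0,"tz":0,"roll":0},{"fingers":-1,"tx":-0.35,"ty":0,"tz":0,"roll":0},{"fingers":-1,"tx":-0.5,"ty":0,"tz":0,"roll":0},{"fingers":-1,"tx":-0.7,"ty":0,"tz":0,"roll":0},{"fingers":-1,"tx":-1.0,"ty":0,"tz":0,"roll":0},{"fingers":-1,"tx":-1.1,"ty":0,"tz":0.3,"roll":0},{"fingers":-1,"tx":-1.1,"ty":0,"tz":0.8,"roll":0}]'
```

```text
time: 15.35
tool_pos: [0.5299, 0.0459, 0.2648]
tool_rot: [1.339, 1.57, -0.152]
contact_force: [0.1, 0.6, 0.3]
opening: 0.0004
```

```bash
python3 -m crank '[{"fingers":-1,"tx":0,"ty":0.02,"tz":0.8,"roll":0},{"fingers":-1,"tx":0,"ty":0.04,"tz":1.6,"roll":0},{"fingers":-0.5,"tx":0,"ty":0.04,"tz":2.3,"roll":0},{"fingers":0,"tx":0,"ty":0.04,"tz":2.4,"roll":0},{"fingers":0,"tx":0,"ty":0.04,"tz":2.4,"roll":0},{"fingers":0,"tx":0,"ty":0.04,"tz":2.4,"roll":0},{"fingers":0,"tx":0,"ty":0.04,"tz":2.4,"roll":0},{"fingers":0,"tx":0,"ty":0.04,"tz":2.4,"roll":0}]'
python3 - <<'E'
from h import *
toolmove([.5390,-.0495,.09],yawx=np.radians(4.5))
snap('scene','s4.png')
im,d,P,f,cx,cy=snap('wrist','w4.png'); W=world(d,P,f,cx,cy)
for nm,(x,y,z0,z1) in dict(post=(.537,-.052,.092,.115),knob=(.527,.078,.19,.225)).items():
    m=(np.abs(W[...,0]-x)<.03)&(np.abs(W[...,1]-y)<.03)&(W[...,2]>z0)&(W[...,2]<z1); w=W[m]
    if len(w): print(nm,m.sum(),np.median(w,0).round(4),w.min(0).round(3),w.max(0).round(3))
E
```

```text
time: 16.35
tool_pos: [0.5389, -0.0486, 0.2644]
tool_rot: [2.526, 1.571, 1.035]
contact_force: [0.7, -0.0, 0.3]
opening: 0.0456
t 16.35 pos [ 0.5389 -0.0486  0.2644] F [ 0.69 -0.01  0.26] open 0.0456 x [ 0.  0. -1.] y [0.997 0.08  0.   ]
units [4.359e+00 1.000e-03 2.300e-02]
roll units 0.007497824494638325
post 379 [ 0.5386 -0.0487  0.1032] [ 0.529 -0.059  0.098] [ 0.548 -0.039  0.105]
knob 6012 [0.5286 0.0787 0.2116] [0.507 0.059 0.197] [0.549 0.096 0.214]
```

The knob has sprung back to 0.2116 m. Re-gripping the post.

```bash
python3 -m crank '[{"fingers":0,"tx":1.2,"ty":0.01,"tz":0.02,"roll":0},{"fingers":0,"tx":2.4,"ty":0.01,"tz":0.02,"roll":0},{"fingers":0,"tx":3.5,"ty":0.01,"tz":0.02,"roll":0},{"fingers":0,"tx":4.1,"ty":0.01,"tz":0.02,"roll":0},{"fingers":0,"tx":4.36,"ty":0.01,"tz":0.02,"roll":0},{"fingers":-0.4,"tx":4.36,"ty":0.01,"tz":0.02,"roll":0},{"fingers":-1,"tx":4.36,"ty":0.01,"tz":0.02,"roll":0},{"fingers":-1,"tx":4.36,"ty":0.01,"tz":0.02,"roll":0}]' 12
```

```text
time: 17.45
tool_pos: [0.5399, -0.05, 0.091]
tool_rot: [1.287, 1.569, -0.205]
contact_force: [-3.7, -0.0, 1.6]
opening: 0.0206
```

```bash
python3 -m crank '[{"fingers":-1,"tx":0,"ty":0,"tz":0,"roll":0},{"fingers":-1,"tx":0,"ty":0,"tz":0.2,"roll":0},{"fingers":-1,"tx":0,"ty":0,"tz":0.5,"roll":0},{"fingers":-1,"tx":0,"ty":0,"tz":0.8,"roll":0},{"fingers":-1,"tx":0,"ty":0,"tz":1.1,"roll":0},{"fingers":-1,"tx":0,"ty":0,"tz":1.4,"roll":0},{"fingers":-1,"tx":0,"ty":0,"tz":1.7,"roll":0},{"fingers":-1,"tx":0,"ty":0,"tz":1.9,"roll":0}]'
```

```text
time: 18.45
tool_pos: [0.5455, -0.1259, 0.0908]
tool_rot: [1.791, 1.57, 0.299]
contact_force: [-2.6, 2.4, 6.1]
opening: 0.0189
```

```bash
python3 -m crank '[{"fingers":-1,"tx":0,"ty":0,"tz":0.04,"roll":0},{"fingers":-1,"tx":0,"ty":0,"tz":0.08,"roll":0},{"fingers":-1,"tx":0,"ty":0,"tz":0.12,"roll":0},{"fingers":-1,"tx":0,"ty":0,"tz":0.15,"roll":0},{"fingers":-1,"tx":0,"ty":0,"tz":0.17,"roll":0},{"fingers":-1,"tx":0,"ty":0,"tz":0.19,"roll":0},{"fingers":-1,"tx":0,"ty":0,"tz":0.21,"roll":0},{"fingers":-1,"tx":0,"ty":0,"tz":0.21,"roll":0}]'
```

```text
time: 19.45
tool_pos: [0.5461, -0.1339, 0.0908]
tool_rot: [1.571, 1.57, 0.079]
contact_force: [-2.6, 1.5, 6.7]
opening: 0.0185
```

```bash
python3 -m crank '[{"fingers":-1,"tx":0,"ty":0,"tz":0.02,"roll":0},{"fingers":-1,"tx":0,"ty":0,"tz":0.04,"roll":0},{"fingers":-1,"tx":0,"ty":0,"tz":0.05,"roll":0},{"fingers":-1,"tx":0,"ty":0,"tz":0.06,"roll":0},{"fingers":-1,"tx":0,"ty":0,"tz":0.06,"roll":0},{"fingers":-1,"tx":0,"ty":0,"tz":0.06,"roll":0},{"fingers":-1,"tx":0,"ty":0,"tz":0.06,"roll":0},{"fingers":-1,"tx":0,"ty":0,"tz":0.06,"roll":0}]'
```

```text
time: 20.45
tool_pos: [0.5462, -0.135, 0.0908]
tool_rot: [2.935, 1.569, 1.444]
contact_force: [-1.7, 6.8, 6.9]
opening: 0.0189
```

```bash
python3 -m crank '[{"fingers":-1,"tx":0,"ty":0,"tz":0.02,"roll":0},{"fingers":-1,"tx":0,"ty":0,"tz":0.03,"roll":0},{"fingers":-1,"tx":0,"ty":0,"tz":0.04,"roll":0},{"fingers":-1,"tx":0,"ty":0,"tz":0.04,"roll":0},{"fingers":-1,"tx":0,"ty":0,"tz":0.04,"roll":0},{"fingers":-1,"tx":0,"ty":0,"tz":0.04,"roll":0},{"fingers":-1,"tx":0,"ty":0,"tz":0.04,"roll":0},{"fingers":-1,"tx":0,"ty":0,"tz":0.04,"roll":0}]'
```

```text
time: 21.45
tool_pos: [0.5462, -0.1351, 0.0907]
tool_rot: [3.134, 1.567, 1.642]
contact_force: [-3.1, 13.4, 9.3]
opening: 0.0191
```

```bash
python3 -m crank '[{"fingers":-0.1,"tx":0,"ty":0,"tz":-0.02,"roll":0},{"fingers":0,"tx":0,"ty":0,"tz":-0.04,"roll":0},{"fingers":0,"tx":0,"ty":0,"tz":-0.04,"roll":0},{"fingers":0,"tx":-0.6,"ty":0,"tz":-0.04,"roll":0},{"fingers":0,"tx":-1.5,"ty":0,"tz":-0.04,"roll":0},{"fingers":0,"tx":-2.8,"ty":0,"tz":-0.04,"roll":0},{"fingers":0,"tx":-4.2,"ty":0,"tz":-0.04,"roll":0},{"fingers":0,"tx":-4.2,"ty":0,"tz":0,"roll":0}]'
python3 - <<'E'
from h import *
toolmove([.5445,-.134,.09],yawx=np.radians(4.5))
im,d,P,f,cx,cy=snap('wrist','w5.png'); W=world(d,P,f,cx,cy)
def st(nm,x,y,z0,z1,W):
    m=(np.abs(W[...,0]-x)<.03)&(np.abs(W[...,1]-y)<.03)&(W[...,2]>z0)&(W[...,2]<z1); w=W[m]
    if len(w): print(nm,m.sum(),np.median(w,0).round(4),w.min(0).round(3),w.max(0).round(3))
st('post',.544,-.134,.092,.115,W); st('cap',.533,-.007,.085,.115,W); st('knob',.5275,.078,.19,.225,W)
im,d,P,f,cx,cy=snap('scene','s5.png'); W=world(d,P,f,cx,cy); st('cap scene',.533,-.007,.085,.115,W)
Z=np.load('scene0.npz'); st('cap scene before',.533,-.001,.085,.115,world(Z['d'],P,f,cx,cy))
a=Z['im'][180:300,230:390]; b=im[180:300,230:390]
cv2.imwrite('pics/cmp.png',cv2.resize(np.hstack([a,b]),None,fx=2.5,fy=2.5,interpolation=cv2.INTER_CUBIC)[:,:,::-1])
E
```

```text
time: 22.45
tool_pos: [0.5482, -0.139, 0.2628]
tool_rot: [1.112, 1.561, -0.38]
contact_force: [0.7, 0.7, -1.2]
opening: 0.0458
t 22.45 pos [ 0.5482 -0.139   0.2628] F [ 0.73  0.7  -1.17] open 0.0458 x [ 0.009 -0.004 -1.   ] y [0.997 0.079 0.009]
units [ 4.318 -0.122 -0.151]
roll units 0.001059032373696066
post 388 [ 0.5454 -0.1335  0.1033] [ 0.535 -0.144  0.098] [ 0.555 -0.124  0.105]
cap 2674 [ 0.5352 -0.0044  0.0971] [ 0.513 -0.027  0.085] [0.558 0.017 0.1  ]
cap scene 187 [ 0.5395 -0.0107  0.0954] [ 0.513 -0.034  0.085] [0.56  0.014 0.103]
cap scene before 202 [ 0.54   -0.0071  0.1009] [ 0.512 -0.027  0.085] [0.56  0.018 0.107]
```

View pics/cmp.png

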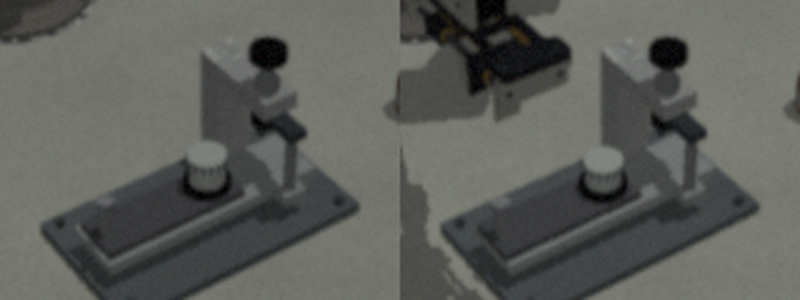

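The before/after view shows the cap lower on the cup (right half, at about (603, 165)), the knob up, and the carrier out. The numbers agree, so I'm handing in.

```bash
python3 -c "
from cell import *
print(observe()['contact_force'].round(1)); print(hand_in())"
```

```text
[-1.  -0.7 -0.7]
the job is handed in; nothing more can be done
None
```

The job is done and handed in after about 22.5 s of the 72 s allowed. I got no verdict back.

- **Slide in:** I gripped the carrier's post and slid it in until the end stop pushed back with about 12 N, then let go.
- **Press:** With the jaws shut, I pressed the knob down until it met the stop at about 14.3 mm. I held it there at 19–20 N for over a second. The highest force I read was 19.7 N, though readings come only at the end of each 1 s move.
- **Draw out:** I let the plunger spring back, with its knob top measured at 0.2116 m. I then drew the carrier out by its post until the outer stop pushed back with about 13 N, and lifted clear.

**Last checks:**
- The post had moved 85.1 mm from in to out, against 85 mm expected.
- The cap top had dropped from about 0.1035 m to 0.0971 m, or about 6 mm, so it is fully home. That compares two cameras. The scene camera alone gives about 5.5 mm.
- The gripper was touching nothing when I handed in.
- I never went near the jar, dish, driver or flask, but I did not measure their positions again afterwards.

No check failed. On the first grip, the jaws were 1–2 mm off centre and pushed sideways on the post with about 14 N. I corrected that before sliding. During the press, the wrist also read up to 7 N sideways.

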